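# Turn the spice rack until the shaker is at the front

### The job

Turn the revolving spice rack until the shaker with the domed metal cap stands right at the front, in line with the dark steel tongue on the rack's foot. Turn it by gently pushing sideways on its wooden arms with a fingertip; do not grip anything, touch the tray or the jars, or lift or tip anything, and leave the things around the rack alone. Finish with the rack at rest.

Things in the scene. Friction and masses are not known exactly. Their poses are not given: they have to be found in the camera images.
- foot: Fixed dark steel foot of the revolving spice rack, a disc 170 mm across; origin on the turning axis at worktop level, z up. A flat dark steel tongue 24 mm wide lies on the worktop and sticks out from under the tray along the foot's own -x axis, roughly towards the robot; it shows where the front of the rack is.
- tongue_tip (a point): Outer tip of the dark steel tongue, 167 mm from the turning axis, 6 mm above the worktop.
- hub (a point): Point on the turning axis, level with the upper edge of the arms, 171 mm above the worktop; a round metal cap, 40 mm across, stands 18 mm higher round it. Four wooden arms (spokes) reach out from it like a cross, 90 degrees apart.
- spoke_end1 (a point): Outer end of one of the four horizontal wooden arms, in the middle of its upper edge, 127 mm from the turning axis and 171 mm above the worktop. The arm runs from the hub to here, 11 mm wide, 16 mm high (155 to 171 mm above the worktop); a 6 mm steel rod goes down from it to the tray, 121 mm from the axis. Arms, rods and tray turn together.
- spoke_end2 (a point): Outer end of one of the four horizontal wooden arms, in the middle of its upper edge, 127 mm from the turning axis and 171 mm above the worktop. The arm runs from the hub to here, 11 mm wide, 16 mm high (155 to 171 mm above the worktop); a 6 mm steel rod goes down from it to the tray, 121 mm from the axis. Arms, rods and tray turn together.
- spoke_end3 (a point): Outer end of one of the four horizontal wooden arms, in the middle of its upper edge, 127 mm from the turning axis and 171 mm above the worktop. The arm runs from the hub to here, 11 mm wide, 16 mm high (155 to 171 mm above the worktop); a 6 mm steel rod goes down from it to the tray, 121 mm from the axis. Arms, rods and tray turn together.
- spoke_end4 (a point): Outer end of one of the four horizontal wooden arms, in the middle of its upper edge, 127 mm from the turning axis and 171 mm above the worktop. The arm runs from the hub to here, 11 mm wide, 16 mm high (155 to 171 mm above the worktop); a 6 mm steel rod goes down from it to the tray, 121 mm from the axis. Arms, rods and tray turn together.
- rack (a joint): Angle of the arms and tray on the foot, growing counter-clockwise seen from above, free to turn about 400 degrees either way. At 0 the arms stand at 45, 135, 225 and 315 degrees to the foot's x axis. It turns stiffly and stops when it is let go: about 0.06 N m plus 0.12 N m per rad/s, 1 to 2 N at an arm.
- tray: Round wooden tray of the rack, 260 mm across, standing surface 30 mm above the worktop, with a thin wire rail 22 mm above that along its rim; origin on the turning axis at worktop level. The things on it stand about 80 mm from the axis, one in each bay between two arms.
- shaker: The shaker to be brought to the front: glass body with a domed metal cap with small holes, round, 44 mm across, 90 mm tall; the only one with a domed top and without a screw cap. Loose, standing upright on the tray, one thing to a bay; origin at the centre of its underside, z up.
- spice_narrow: Spice jar, 40 mm across, 101 mm tall, with a flat-topped cap. Loose, standing upright on the tray, one thing to a bay; origin at the centre of its underside, z up.
- spice_wide: Spice jar, 45 mm across, 100 mm tall, with a flat-topped wide cap. Loose, standing upright on the tray, one thing to a bay; origin at the centre of its underside, z up.
- jam_jar: Squat jar with a screw lid, 62 mm across, 86 mm tall; it stands in the bay at the tongue at first. Loose, standing upright on the tray, one thing to a bay; origin at the centre of its underside, z up.
- lemon: Lemon, 71x53x51 mm, origin under it, in front of a fixed coffee maker that stands 0.24 to 0.46 m to the left of the robot, from 0.42 m ahead, 310 mm tall; above and behind that hangs a wall cabinet, from 370 mm up. Loose bystander on the worktop, to be left alone.
- onion: Onion, 78 mm across, 85 mm tall, origin under it. Loose bystander on the worktop, to be left alone.
- teaspoon: Teaspoon, 130 mm long, lying flat at the front edge of the worktop, origin under it. Loose bystander on the worktop, to be left alone.
Things that resemble listed ones, but are neither listed nor needed, are in the scene too. Leave any red look-alike of the shaker alone.

How it is judged:
On the way:
1. a finger pushes on the arms and the rack turns (contact force between the fingers and rack above 0.2 N and (velocity of joint rack above 0.02 rad/s or velocity of joint rack below -0.02 rad/s)).
At the end, for the whole second after the job is handed in: The middle of the shaker stands within 16 mm to either side of the line from the turning axis through the tongue, on the tongue's side, at least 50 mm out; all four things stand upright (within 0.15 rad) on the tray, and the rack is at rest (x of shaker in the frame of foot below -0.05 m and y of shaker in the frame of foot between -0.016 and 0.016 m and velocity of joint rack between -0.03 and 0.03 rad/s and angle between each of shaker, spice_narrow, spice_wide, jam_jar's own z axis and vertical below 0.15 rad and horizontal distance between each of shaker, spice_narrow, spice_wide, jam_jar and foot below 0.115 m and height (world z) of shaker between 0.024 and 0.04 m and linear speed of each of shaker, spice_narrow, spice_wide, jam_jar below 0.02 m/s and height (world z) of spice_narrow between 0.024 and 0.04 m and height (world z) of spice_wide between 0.024 and 0.04 m and height (world z) of jam_jar between 0.024 and 0.04 m); the robot touches nothing.
It fails at once if a thing on the rack is lifted (over 15 mm) or tipped (over 0.35 rad) (height (world z) of any of shaker, spice_narrow, spice_wide, jam_jar above 0.045 m or angle between any of shaker, spice_narrow, spice_wide, jam_jar's own z axis and vertical above 0.35 rad).
It fails at once if a thing on the rack is pushed by the robot (over 1.5 N) (contact force between any of the arm, the fingers and shaker above 1.5 N or contact force between any of the arm, the fingers and spice_narrow above 1.5 N or contact force between any of the arm, the fingers and spice_wide above 1.5 N or contact force between any of the arm, the fingers and jam_jar above 1.5 N).
It fails at once if the tray is pushed by the robot (over 2 N) (contact force between any of the arm, the fingers and tray above 2 N).
It fails at once if the arms of the rack are gripped or pushed hard (over 30 N) (contact force between any of the arm, the fingers and rack above 30 N).
It fails at once if a thing on the worktop round the rack is moved (over 30 mm) (distance of any of lemon, onion, teaspoon from where it was at the start of the episode above 0.03 m).
It also fails if it takes over 72 s, if anything falls off the work surface, if the arm or the gripper's body presses on something with over 40 N, if the wrist force passes 120 N, or if a joint passes its speed limit or range.

### The arm

A 6-joint arm with a two-finger parallel gripper is mounted at the origin on a cart in front of the work surface, level with it; the furniture and walls round the work are solid. World frame = base frame: x ahead of the robot, y to its left, z up, the work surface at z = 0. Lengths are in m, angles in rad, forces in N, time in s.
With the tool pointing down it reaches from about 0.25 to 0.775 m from the base axis. Payload 4 kg.
Tool frame: the origin (TCP) lies at the very end of the fingers, on their centre line; the grasp point (between the pads) lies 19 mm behind it (robot.pinch_z is the distance from the TCP to the grasp point, in m); z points along the fingers, y is the line along which they close (so a half turn about z gives the same grasp; the last joint's range is limited). The gripper opens to 85 mm and grips with 20 to 120 N. Pads are 22 mm wide; open, the fingers measure 114 mm over their backs; the gripper's body (76 mm by 85 mm) begins 54 mm behind the grasp point. The pads swing forward as they close: fully open they stand 13 mm farther back than shut.
Start: joints at [1.144, 0.087, 1.371, -0, 1.684, -0.103], TCP at [0.175, 0.521, 0.231] pointing down, gripper open.
Joint ranges: [-3.1, 3.1], [-0.76, 2.03], [0.27, 2.55], [-1.08, 4.22], [0.17, 2.65], [-2.57, 2.57]. Speed limits (rad/s): [2.79, 2.79, 3.14, 3.14, 3.14, 3.14].

### API

Orientations are given as a rotation vector (axis times angle).
In Python, from bench import sense, viewer, robot gives the robot as it stands. The module is installed in compiled form; this text tells all that it offers.
- The arm moves only by the tool drive_tool, never from a script. Its argument "commands" is a list that holds one entry, the list of rows, each a list of 5 numbers: the opening, from 0 (shut) to 1 (fully open), then the shift along the tool's x, y, z in cm, then the turn about the tool's z in degrees. A call has 1 to 5 rows; each row is the pose to reach, as a shift and turn from the pose commanded when the call began, along the tool's axes at that moment; what a row does not reach only later rows make up. A row lasts 1/10 s, in which the tool goes at most 50 mm and 8.59 degrees, less where a joint would pass 70% of its speed; a pose out of reach is approached as far as the arm can. A call with a gripper value outside its range is refused whole. The fingers move at their own pace and stop on an object; "squeeze" is the grip in N (left out, the last holds). Time passes only in rows, so rows that repeat a pose let the fingers close. It gives the time, the measured TCP pose, the force, the opening and the grip force at its end, in the units of the state.
- sense(): the state, without advancing time (a new reading comes with each control period).
- viewer.camera(name): name is "scene" or "top" or "wrist"; returns a dict with "img" (420x560x3 uint8, blue, green, red), "z_map" (420x560 float32, m along the optical axis (not along the pixel's ray), 0 where there is no reading), "vertical_fov" (degrees; the focal length in pixels is half the picture's height over the tangent of half this angle, whatever the lens; pixels are square), "cx", "cy" (the principal point, pixels), "rvec" (rotation vector, rad) and "tvec" (3), from world to camera coordinates, as OpenCV has them. Camera axes: x right, y down, z forward; pixel columns grow to the right and rows downward; lengths in m; the calibration is good to about 2 mm. A picture is of the moment at which its call begins.
- robot.close_job(): hands the job in; it is judged then, once.
The state is a dict: "t": time; "qpos": joint angles; "qd": joint speeds; "effort": joint torques, N m; "tool_pos": TCP position; "tool_rot": TCP orientation; "contact_force": force on the tool from outside, world axes, zero at the start; "ft_torque": the same for the moment, N m; "opening": finger opening in m; "grip_force": force on a finger pad.
Only numpy, scipy, OpenCV 4.12 (cv2) and the standard library are available. Lean on these libraries where they do the work, as an engineer would, in place of code of your own. Each camera call takes 0.05 s, during which the arm holds its last target. There are 200 camera calls.

## Working session

There is one attempt and no reset: what is moved stays moved. The work goes in short steps, Python scripts to look and compute and a tool call to move; the robot and the scene stay as the last step left them, time stands still between calls to the robot, and variables do not carry over. Pictures are saved under pics/ and viewed, at most 10 in all, crops included, and the job is handed in when it is done.

Besides the shell and the picture viewer there is one more tool, called after "Request:" as name(argument=value, ...), one argument or row to a line, values as JSON. drive_tool: Moves the arm, as the interface text tells. Its arguments: {"type":"object","properties":{"commands":{"type":"array","items":{"type":"array","items":{"type":"array","items":{"type":"number"}}}},"squeeze":{"type":"number"}},"required":["commands"]}

```bash
mkdir -p pics; cat > h.py <<'E'
import numpy as np, cv2
from bench import sense, viewer, robot
def cam(n):
    c=viewer.camera(n); np.savez('%s.npz'%n,**c); return c
def ld(n): return dict(np.load('%s.npz'%n))
def K(c):
    h=c['img'].shape[0]; f=h/2/np.tan(np.radians(float(c['vertical_fov']))/2); return f,float(c['cx']),float(c['cy'])
def onz(c,u,v,z):
    f,cx,cy=K(c); R=cv2.Rodrigues(c['rvec'])[0]; t=np.ravel(c['tvec'])
    d=R.T@np.array([(u-cx)/f,(v-cy)/f,1]); o=-R.T@t
    return o+d*(z-o[2])/d[2]
def dep(c,u,v):
    f,cx,cy=K(c); R=cv2.Rodrigues(c['rvec'])[0]; t=np.ravel(c['tvec']); z=c['z_map'][int(v),int(u)]
    return R.T@(z*np.array([(u-cx)/f,(v-cy)/f,1])-t)
def cloud(c):
    f,cx,cy=K(c); R=cv2.Rodrigues(c['rvec'])[0]; t=np.ravel(c['tvec']); z=c['z_map']
    v,u=np.mgrid[:z.shape[0],:z.shape[1]]
    return (np.stack([(u-cx)/f*z,(v-cy)/f*z,z],-1)-t)@R
def proj(c,p):
    f,cx,cy=K(c); R=cv2.Rodrigues(c['rvec'])[0]; q=R@np.array(p,float)+np.ravel(c['tvec']); return q[0]/q[2]*f+cx,q[1]/q[2]*f+cy
E
python3 - <<'E'
from h import *
a=cam('scene');b=cam('top')
cv2.imwrite('pics/s1.png',cv2.resize(a['img'],(800,600)));cv2.imwrite('pics/t1.png',cv2.resize(b['img'],(800,600)))
s=sense();print(s['t'],s['tool_pos'],s['tool_rot'])
for c in(a,b):print(-cv2.Rodrigues(c['rvec'])[0].T@c['tvec'].ravel(),c['vertical_fov'])
E
```

```text
0.1 [0.17480075 0.52102311 0.23021101] [-5.06292732e-01 -3.09995628e+00  3.08430700e-03]
[0.10673925 0.28644533 0.79524794] 54.661630506339016
[0.48776242 0.03130367 1.17445078] 50.15511978559205
```

View pics/s1.png

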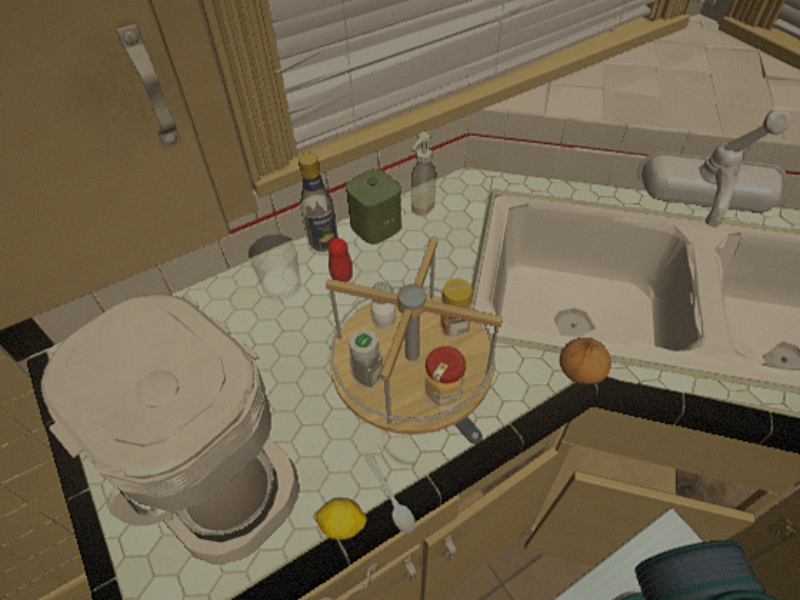

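View pics/t1.png

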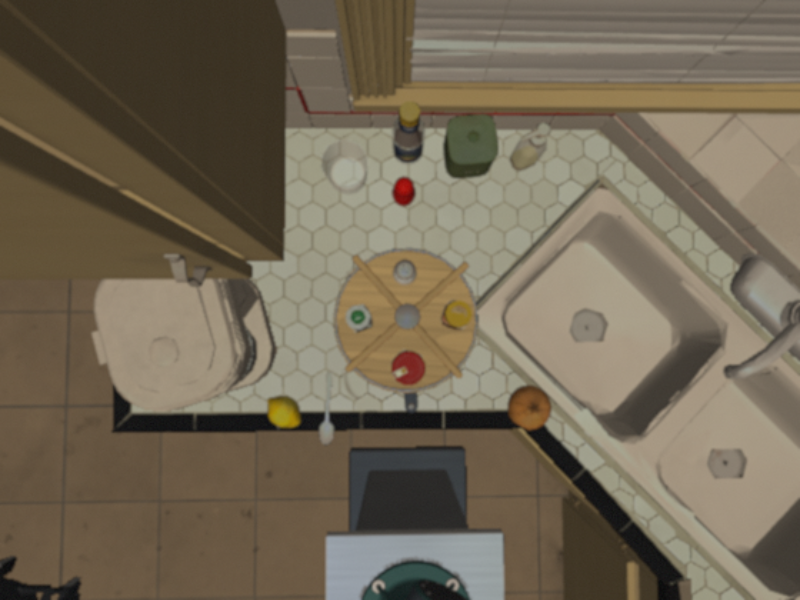

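Scene: the shaker (grey dome) is at the back of the rack, about (404,270) in the top view and (384,300) in the scene view. The tongue is at (410,400). The candidates are the grey dome at (404,270), the red look-alike at (403,190) off the rack, the green-topped jar at (357,318), the yellow cap at (458,314) and the red lid at (408,367). I choose the grey dome and will check it in a crop.

```bash
python3 - <<'E'
from h import *
b=ld('top');a=ld('scene');k=.7
hub=onz(b,407*k,316*k,.189);print('hub',hub)
for u,v in((467,265),(354,258),(348,372),(461,374)):
    p=onz(b,u*k,v*k,.171);d=p-hub;print('arm',p,np.hypot(*d[:2]),np.degrees(np.arctan2(d[1],d[0])))
for n,u,v,z in(('tongue',410.5,409,.006),('shaker',404,271,.12),('green',357,318,.131),('yellow',459,314,.131),('jam',408,367,.116)):
    p=onz(b,u*k,v*k,z);d=p-hub;print(n,p,np.hypot(*d[:2]),np.degrees(np.arctan2(d[1],d[0])))
i=np.hstack([cv2.resize(a['img'][170:310,215:365],(400,373)),cv2.resize(b['img'][165:285,220:350],(404,373))])
cv2.imwrite('pics/c1.png',i)
s=sense();print(cv2.Rodrigues(s['tool_rot'])[0])
E
```

```text
hub [0.53080914 0.01475711 0.189     ]
arm [ 0.61178827 -0.08072851  0.171     ] 0.1252003327706014 -49.69949919684246
arm [0.62319213 0.09731564 0.171     ] 0.12389724354902062 41.785733590548496
arm [0.4450504  0.10643921 0.171     ] 0.12553951577501327 133.08805235856047
arm [ 0.44063345 -0.069386    0.171     ] 0.1233357980084574 -136.98202204061255
tongue [0.37073465 0.00617706 0.006     ] 0.16030427593654384 -176.93186209267785
shaker [0.6083044 0.0181992 0.12     ] 0.07757166065796907 2.5432233142162546
green [0.53046245 0.09499914 0.131     ] 0.08024277946240563 90.24755437800147
yellow [ 0.53622476 -0.07116905  0.131     ] 0.08609665604183428 -86.39362109970061
jam [0.45014639 0.01229395 0.116     ] 0.0807003547077383 -178.25093408103817
[[-9.48037451e-01  3.18157557e-01 -8.71643313e-04]
 [ 3.18158661e-01  9.48035681e-01 -1.84754247e-03]
 [ 2.38539362e-04 -2.02886033e-03 -9.99997913e-01]]
```

View pics/c1.png

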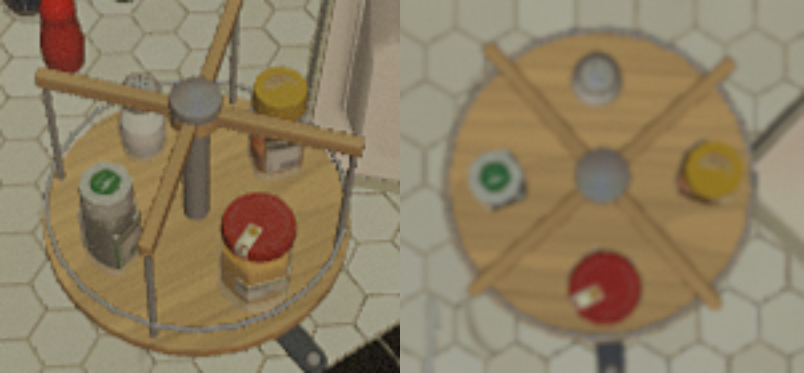

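The crop confirms it: the perforated domed cap is in the bay opposite the tongue, so the rack needs about 180.5° counter-clockwise. I'll shut the gripper, square the tool to the world axes and approach by the left bay.

Request:
drive_tool(
  commands=[
    [[0,-2.8,-3.3,0,-4],[0,-5.6,-6.6,0,-8],[0,-8.4,-9.9,0,-12],[0,-11.2,-13.2,0,-16],[0,-13.9,-16.4,0,-18.5]],
  ],
)

```text
t: 0.6
tool_pos: [0.2547, 0.3199, 0.2308]
tool_rot: [0.003, -3.141, 0.001]
contact_force: [0.7, -0.1, -0.7]
opening: 0.0123
grip_force: 0.0
```

Request:
drive_tool(
  commands=[
    [[0,-1.1,-4.8,0,0],[0,-2.2,-9.5,0,0],[0,-3.3,-14.2,0,0],[0,-4.5,-19,0,0],[0,-9,-19.4,0,0]],
  ],
)

```text
t: 1.1
tool_pos: [0.3422, 0.1232, 0.2321]
tool_rot: [0.011, 3.139, -0.002]
contact_force: [0.2, 0.4, 1.7]
opening: -0.0002
grip_force: 0.0
```

Request:
drive_tool(
  commands=[
    [[0,-4,-0.2,0,0],[0,-8,-0.5,0,0],[0,-12,-0.8,0,0],[0,-16.3,-1,0,0],[0,-16.3,-1,0,0]],
  ],
)

```text
t: 1.6
tool_pos: [0.5107, 0.1165, 0.2276]
tool_rot: [-0.005, -3.137, 0.002]
contact_force: [-1.3, 0.4, -0.4]
opening: -0.0002
grip_force: 0.0
```

Request:
drive_tool(
  commands=[
    [[0,0,0,2.5,0],[0,0,0,5,0],[0,0,0,7,0],[0,0,0,7.8,0],[0,0,0,7.8,0]],
  ],
)

```text
t: 2.1
tool_pos: [0.506, 0.1175, 0.1519]
tool_rot: [-0.001, -3.138, 0.0]
contact_force: [-0.2, 0.7, 0.7]
opening: -0.0001
grip_force: 0.0
```

```bash
python3 - <<'E'
from h import *
a=cam('scene')
cv2.imwrite('pics/s2.png',cv2.resize(a['img'][120:330,180:460],(800,600)))
s=sense();print(s['t'],s['tool_pos'],s['contact_force'],s['qpos'])
E
cat > plan.py <<'E'
# arc waypoints as tool-axis shifts (cm) from the present target
import sys,numpy as np
C=np.array([.530,.0137]);r=float(sys.argv[5]) if len(sys.argv)>5 else .1
x,y,a0,a1=map(float,sys.argv[1:5])
for i,k in enumerate(np.arange(a0,a1+.1,4.5)):
    p=C+r*np.array([np.cos(np.radians(k)),np.sin(np.radians(k))]);print(round(k,1),[0,round(-(p[0]-x)*100,1),round((p[1]-y)*100,1),0,0])
    if i%5==4: x,y=p;print()
E
python3 plan.py .511 .1165 105 305
```

```text
2.15 [0.50695867 0.11756726 0.15338084] [0.29761271 0.13034884 0.75280654] [ 1.18841578e-01  5.05277482e-02  1.56479303e+00  9.85129242e-05
  1.52681967e+00 -1.45120363e+00]
105.0 [0, np.float64(0.7), np.float64(-0.6), 0, 0]
109.5 [0, np.float64(1.4), np.float64(-0.9), 0, 0]
114.0 [0, np.float64(2.2), np.float64(-1.1), 0, 0]
118.5 [0, np.float64(2.9), np.float64(-1.5), 0, 0]
123.0 [0, np.float64(3.5), np.float64(-1.9), 0, 0]

127.5 [0, np.float64(0.6), np.float64(-0.5), 0, 0]
132.0 [0, np.float64(1.2), np.float64(-1.0), 0, 0]
136.5 [0, np.float64(1.8), np.float64(-1.5), 0, 0]
141.0 [0, np.float64(2.3), np.float64(-2.1), 0, 0]
145.5 [0, np.float64(2.8), np.float64(-2.7), 0, 0]

150.0 [0, np.float64(0.4), np.float64(-0.7), 0, 0]
154.5 [0, np.float64(0.8), np.float64(-1.4), 0, 0]
159.0 [0, np.float64(1.1), np.float64(-2.1), 0, 0]
163.5 [0, np.float64(1.3), np.float64(-2.8), 0, 0]
168.0 [0, np.float64(1.5), np.float64(-3.6), 0, 0]

172.5 [0, np.float64(0.1), np.float64(-0.8), 0, 0]
177.0 [0, np.float64(0.2), np.float64(-1.6), 0, 0]
181.5 [0, np.float64(0.2), np.float64(-2.3), 0, 0]
186.0
[... 696 characters left out ...]
4), np.float64(-0.8), 0, 0]
249.0 [0, np.float64(-2.1), np.float64(-1.1), 0, 0]
253.5 [0, np.float64(-2.8), np.float64(-1.3), 0, 0]
258.0 [0, np.float64(-3.6), np.float64(-1.5), 0, 0]

262.5 [0, np.float64(-0.8), np.float64(-0.1), 0, 0]
267.0 [0, np.float64(-1.6), np.float64(-0.2), 0, 0]
271.5 [0, np.float64(-2.3), np.float64(-0.2), 0, 0]
276.0 [0, np.float64(-3.1), np.float64(-0.2), 0, 0]
280.5 [0, np.float64(-3.9), np.float64(-0.1), 0, 0]

285.0 [0, np.float64(-0.8), np.float64(0.2), 0, 0]
289.5 [0, np.float64(-1.5), np.float64(0.4), 0, 0]
294.0 [0, np.float64(-2.2), np.float64(0.7), 0, 0]
298.5 [0, np.float64(-2.9), np.float64(1.0), 0, 0]
303.0 [0, np.float64(-3.6), np.float64(1.4), 0, 0]
```

View pics/s2.png

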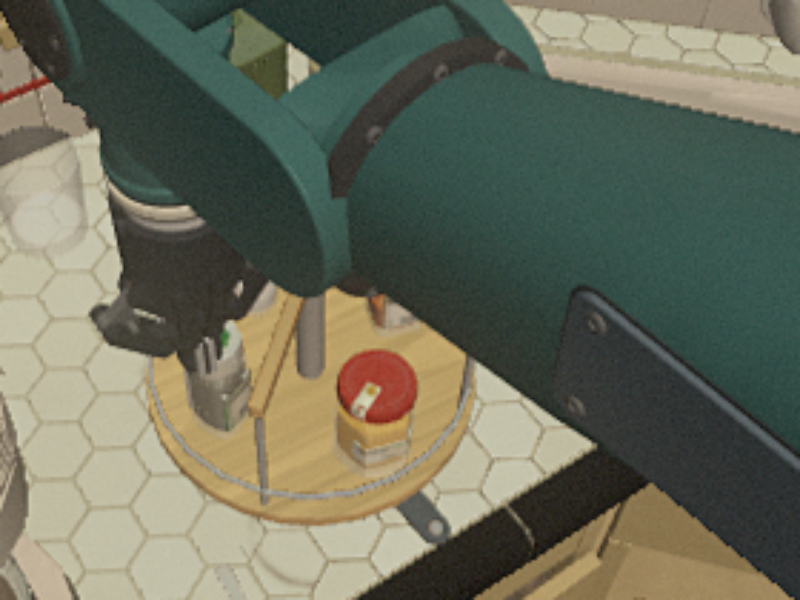

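The picture shows the closed fingertips in the left bay over the green-capped jar, at about (205,355) in the crop. They are clear of the arm at (270,370). I'll sweep counter-clockwise from here.

Request:
drive_tool(
  commands=[
    [[0,0.4,-0.7,0,0],[0,1.1,-0.9,0,0],[0,1.9,-1.2,0,0],[0,2.6,-1.6,0,0],[0,3.2,-2.0,0,0]],
  ],
)

```text
t: 2.65
tool_pos: [0.4754, 0.0973, 0.154]
tool_rot: [0.001, 3.139, 0.001]
contact_force: [1.7, 0.3, -0.6]
opening: -0.0004
grip_force: 0.7
```

Request:
drive_tool(
  commands=[
    [[0,0.6,-0.5,0,0],[0,1.2,-1.0,0,0],[0,1.8,-1.5,0,0],[0,2.3,-2.1,0,0],[0,2.8,-2.7,0,0]],
  ],
)

```text
t: 3.15
tool_pos: [0.4469, 0.0702, 0.1533]
tool_rot: [-0.001, -3.141, -0.0]
contact_force: [2.2, 0.9, 0.5]
opening: 0.0002
grip_force: 0.7
```

Request:
drive_tool(
  commands=[
    [[0,0.4,-0.7,0,0],[0,0.8,-1.4,0,0],[0,1.1,-2.1,0,0],[0,1.3,-2.8,0,0],[0,1.5,-3.6,0,0]],
  ],
)

```text
t: 3.65
tool_pos: [0.4321, 0.0341, 0.1532]
tool_rot: [-0.001, -3.141, -0.001]
contact_force: [2.0, 0.5, 0.9]
opening: 0.0001
grip_force: 0.8
```

Request:
drive_tool(
  commands=[
    [[0,0.1,-0.8,0,0],[0,0.2,-1.6,0,0],[0,0.2,-2.3,0,0],[0,0.2,-3.1,0,0],[0,0.1,-3.9,0,0]],
  ],
)

```text
t: 4.15
tool_pos: [0.4312, -0.005, 0.1532]
tool_rot: [-0.001, -3.141, -0.0]
contact_force: [-0.1, 1.4, 0.5]
opening: 0.0002
grip_force: 0.7
```

```bash
python3 - <<'E'
from h import *
a=cam('scene')
cv2.imwrite('pics/s3.png',cv2.resize(a['img'][120:330,180:460],(800,600)))
s=sense();print(s['t'],s['tool_pos'],s['contact_force'],s['qpos'])
E
```

```text
4.2 [ 0.43132797 -0.00629334  0.15319107] [-0.64720508 -0.8289396  -0.44973078] [-1.44894574e-01 -1.52271394e-01  1.75864503e+00 -1.69058447e-03
  1.53546250e+00 -1.71373888e+00]
```

View pics/s3.png

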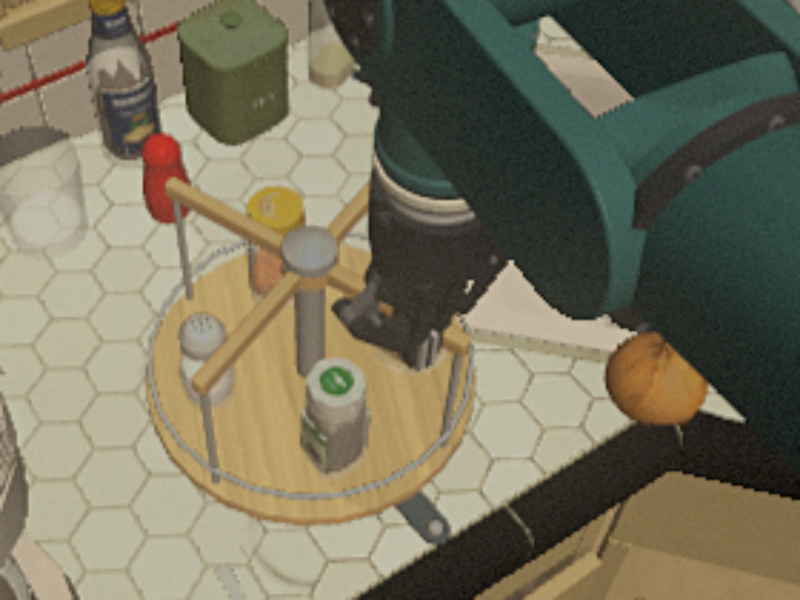

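The rack has turned about 70°. The shaker is now on the left at (205,350), everything is upright, and the finger is pushing the front-right arm. I'll continue the sweep.

Request:
drive_tool(
  commands=[
    [[0,-0.2,-0.8,0,0],[0,-0.4,-1.5,0,0],[0,-0.7,-2.2,0,0],[0,-1.0,-2.9,0,0],[0,-1.4,-3.6,0,0]],
  ],
)

```text
t: 4.7
tool_pos: [0.4455, -0.041, 0.1533]
tool_rot: [-0.001, -3.141, -0.0]
contact_force: [0.6, 1.4, 0.6]
opening: -0.0002
grip_force: 0.7
```

Request:
drive_tool(
  commands=[
    [[0,-0.5,-0.6,0,0],[0,-1.0,-1.2,0,0],[0,-1.5,-1.8,0,0],[0,-2.1,-2.3,0,0],[0,-2.7,-2.8,0,0]],
  ],
)

```text
t: 5.2
tool_pos: [0.4726, -0.0689, 0.1532]
tool_rot: [-0.001, -3.141, -0.0]
contact_force: [-1.5, 1.8, 0.3]
opening: -0.0003
grip_force: 0.7
```

Request:
drive_tool(
  commands=[
    [[0,-0.7,-0.4,0,0],[0,-1.4,-0.8,0,0],[0,-2.1,-1.1,0,0],[0,-2.8,-1.3,0,0],[0,-3.6,-1.5,0,0]],
  ],
)

```text
t: 5.7
tool_pos: [0.5087, -0.0836, 0.1532]
tool_rot: [-0.001, -3.141, -0.0]
contact_force: [-2.1, 1.4, -0.3]
opening: -0.0002
grip_force: 0.7
```

Request:
drive_tool(
  commands=[
    [[0,-0.8,-0.1,0,0],[0,-1.6,-0.2,0,0],[0,-2.3,-0.2,0,0],[0,-3.1,-0.2,0,0],[0,-3.9,-0.1,0,0]],
  ],
)

```text
t: 6.2
tool_pos: [0.5478, -0.0846, 0.1533]
tool_rot: [-0.002, -3.141, 0.0]
contact_force: [-1.6, 0.7, -0.1]
opening: -0.0
grip_force: 0.8
```

```bash
python3 - <<'E'
from h import *
a=cam('scene');b=cam('top')
i=np.hstack([cv2.resize(a['img'][120:330,180:460],(400,300)),cv2.resize(b['img'][150:300,210:410],(400,300))])
cv2.imwrite('pics/s4.png',i)
s=sense();print(s['t'],s['tool_pos'],s['contact_force'],s['qpos'])
E
```

```text
6.3 [ 0.54869317 -0.08465957  0.15338488] [ 0.29320001  0.9709094  -0.29262762] [-2.55193819e-01  1.25371740e-01  1.48398244e+00 -2.95149599e-05
  1.53038191e+00 -1.82537754e+00]
```

View pics/s4.png

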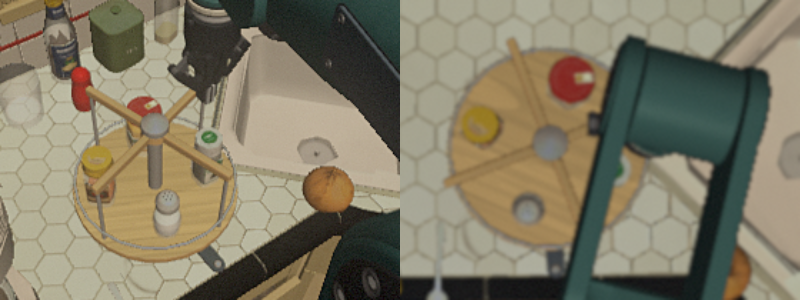

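```bash
python3 - <<'E'
from h import *
b=ld('top');C=np.array([.530,.0137])
for n,u,v,z in(('shaker',527,207,.118),('arm',513,41,.171),('arm',447,183,.171),('tongue',556,273,.006),('hub',550,143,.189)):
    p=onz(b,210+(u-400)/2,150+v/2,z)[:2];d=p-C;print(n,p,np.hypot(*d),np.degrees(np.arctan2(d[1],d[0])))
s=sense();d=s['tool_pos'][:2]-C;print(np.degrees(np.arctan2(d[1],d[0])),np.hypot(*d))
E
python3 plan.py .5487 -.0847 285 306
```

```text
shaker [0.45834477 0.04062765] 0.0765478321604973 159.40404909791098
arm [0.64603357 0.05533978] 0.12327878827661216 19.7410210033048
arm [0.48698391 0.12887613] 0.12294683859388254 110.479701593177
tongue [0.37020785 0.00450266] 0.1600566174322815 -176.7057961220252
hub [0.53014858 0.01454058] 0.0008536140026030062 79.97570397370355
-79.23930271858306 0.10012012687497929
285.0 [0, np.float64(-0.7), np.float64(0.2), 0, 0]
289.5 [0, np.float64(-1.5), np.float64(0.4), 0, 0]
294.0 [0, np.float64(-2.2), np.float64(0.7), 0, 0]
298.5 [0, np.float64(-2.9), np.float64(1.1), 0, 0]
303.0 [0, np.float64(-3.6), np.float64(1.5), 0, 0]
```

Request:
drive_tool(
  commands=[
    [[0,-0.7,0.2,0,0],[0,-1.5,0.4,0,0],[0,-2.2,0.7,0,0],[0,-2.8,1.0,0,0],[0,-3.3,1.3,0,0]],
  ],
)

```text
t: 6.8
tool_pos: [0.5808, -0.0713, 0.1532]
tool_rot: [0.001, 3.142, -0.0]
contact_force: [-1.8, 0.4, 0.2]
opening: -0.0
grip_force: 0.7
```

```bash
python3 - <<'E'
from h import *
b=cam('top')
cv2.imwrite('pics/s5.png',cv2.resize(b['img'][150:300,210:410],(800,600)))
s=sense();print(s['t'],s['tool_pos'],s['contact_force'])
E
```

```text
6.85 [ 0.58160209 -0.07079734  0.1531993 ] [ 0.77161326 -0.17351246  0.03454807]
```

View pics/s5.png

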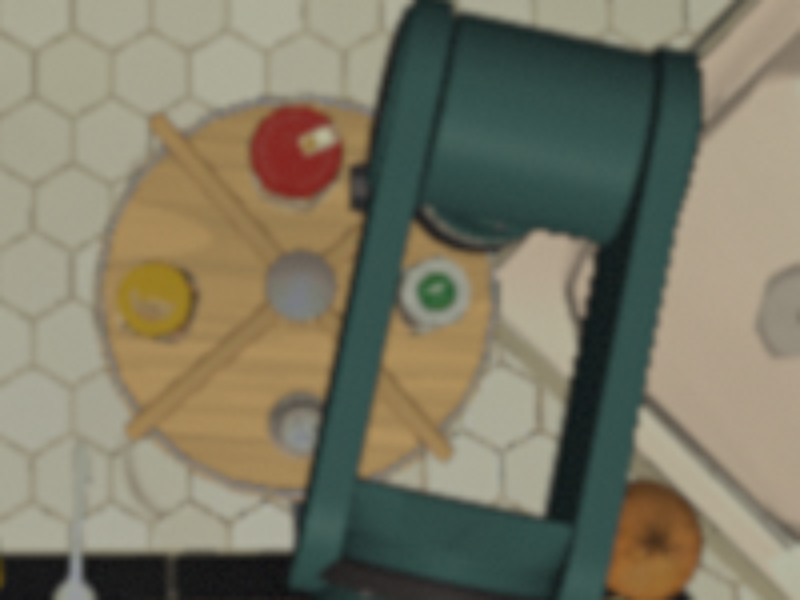

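```bash
python3 - <<'E'
from h import *
b=ld('top');C=np.array([.530,.0137])
for n,u,v,z in(('shaker',302,425,.118),('arm',160,118,.171),('arm',131,433,.171),('arm',447,455,.171),('hub',300,285,.189)):
    p=onz(b,210+u/4,150+v/4,z)[:2];d=p-C;print(n,p,np.hypot(*d),np.degrees(np.arctan2(d[1],d[0])))
E
```

```text
shaker [0.45173457 0.01255668] 0.07827377683773909 -179.16306819705628
arm [0.62567269 0.09239017] 0.12387657427965258 39.43707603430268
arm [0.44980664 0.10832581] 0.12403636427721434 130.28056727936513
arm [ 0.43632817 -0.06721639] 0.12378155535212568 -139.17861099392593
hub [0.53069821 0.01453792] 0.0010906898048781229 50.19644079968058
```

The shaker, at (302,425), is at −179° and the tongue at −177°. It is well within tolerance, so one small nudge, then I'll back off and lift away.

Request:
drive_tool(
  commands=[
    [[0,-0.2,0.1,0,0],[0,-0.3,0.2,0,0],[0,-0.3,0.2,0,0],[0,0.7,-0.4,0,0],[0,1.6,-1.0,0,0]],
  ],
)

```text
t: 7.35
tool_pos: [0.5634, -0.082, 0.1533]
tool_rot: [-0.001, -3.141, 0.0]
contact_force: [0.5, -0.6, -0.6]
opening: 0.0001
grip_force: 0.0
```

Request:
drive_tool(
  commands=[
    [[0,0,0,-2.5,0],[0,0,0,-5.5,0],[0,0,0,-8.5,0],[0,0,-3,-10,0],[0,0,-7,-10,0]],
  ],
)

```text
t: 7.85
tool_pos: [0.5648, -0.1518, 0.2581]
tool_rot: [-0.003, 3.134, -0.004]
contact_force: [-0.0, 0.0, -0.2]
opening: -0.0002
grip_force: 0.0
```

Request:
drive_tool(
  commands=[
    [[0,0,-4,0,0],[0,0,-8,0,0],[0,0,-10,0,0],[0,0,-10,0,0],[0,0,-10,0,0]],
  ],
)

```text
t: 8.35
tool_pos: [0.5636, -0.2514, 0.2532]
tool_rot: [-0.003, -3.141, -0.002]
contact_force: [0.1, 0.4, -1.0]
opening: 0.0
grip_force: 0.0
```

```bash
python3 - <<'E'
from h import *
b=cam('top')
cv2.imwrite('pics/s6.png',cv2.resize(b['img'][150:300,210:410],(800,600)))
s=sense();print(s['t'],s['tool_pos'],s['contact_force'],s['qd'])
E
```

```text
8.4 [ 0.56383971 -0.25067128  0.25343716] [-0.4836521   0.0125964  -0.12029842] [ 0.02129587 -0.00550851 -0.00037874 -0.00150109 -0.00051455 -0.00091258]
```

View pics/s6.png

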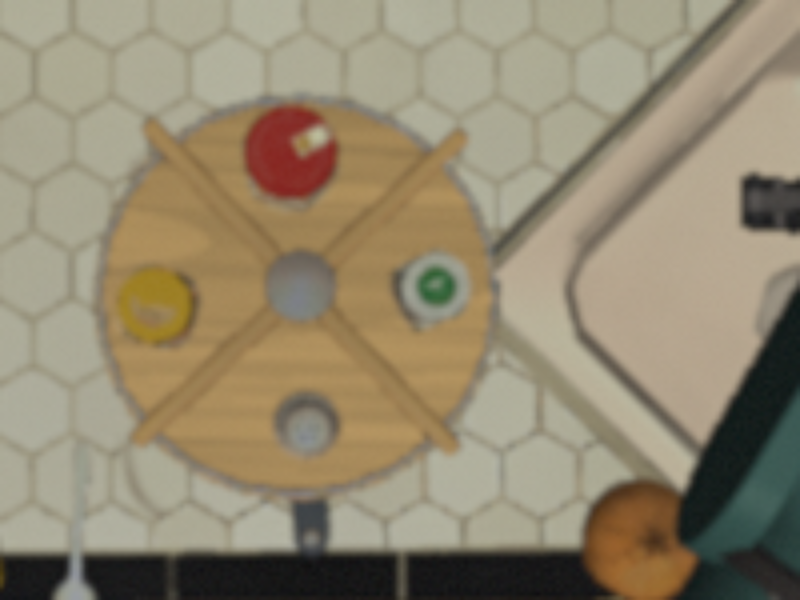

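The shaker at (307,425) is in line with the tongue at (312,525). All four things are upright, the finger is clear and the onion hasn't been touched. I'll hand it in.

```bash
python3 -c "
from h import *
print(robot.close_job())"
```

```text
the job is handed in; nothing more can be done
None
```

I turned the rack about 180° counter-clockwise with a fingertip on one wooden arm. The last top view shows the domed-cap shaker in line with the tongue and all four things upright. The job is handed in; no verdict came back.

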